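Turn the half-filled pear crate and hold the chute flap open

ROBOT

A 6-joint arm with a two-finger parallel gripper is mounted at the origin on the work surface. World frame = base frame: x ahead of the robot, y to its left, z up, the work surface at z = 0. Lengths are in mm, angles in rad, forces in N, time in s.
With the tool pointing down it reaches from about 275 to 1000 mm from the base axis. Payload 8.4 kg.
Tool frame: the origin (TCP) lies midway between the tips of the shut fingers; the grasp point (between the pads) lies 19 mm behind it (hold_point_z is the distance from the TCP to the grasp point, in mm); y points along the fingers, x is the direction in which the jaws open and shut, and the axes are right-handed (so a half turn about y gives the same grasp; the last joint's range is limited). The gripper opens to 85 mm and grips with 20 to 120 N. Pads are 22 mm wide; open, the fingers measure 114 mm over their backs; the gripper's body (76 mm by 85 mm) begins 54 mm behind the grasp point. The pads swing forward as they close: fully open they stand 13 mm farther back than shut.
Start: joints at [-1.162, 0.353, 1.633, -0, 1.155, -0.002], TCP at [249.588, -573.004, 231.281] pointing down, gripper open.
Joint ranges: [-2.63, 2.63], [-0.92, 2.1], [0.06, 2.66], [-1.3, 4.44], [0, 2.69], [-3.02, 3.02]. Speed limits (rad/s): [2.22, 2.22, 2.79, 3.14, 3.14, 3.14].

INTERFACE

Orientations are given as a unit quaternion [w, x, y, z].
In Python, from cell import * gives the robot as it stands.
- The arm moves only by the shell command python3 -m handwheel 'ROWS' [FORCE]. ROWS is JSON, a list of rows, each an object of numbers: "dx", "dy", "dz": the shift along the tool's x, y, z in m; "ax", "ay", "az": the turn, a rotation vector about the tool's x, y, z in degrees; "jaw": the opening, from 0 (shut) to 1 (fully open). A call has 1 to 5 rows; each row shifts and turns the pose as measured when the row begins, along the tool's axes as they then stand; what a row does not reach is not made up. A row lasts 1/8 s, in which the tool goes at most 62.5 mm and 10.7 degrees, less where a joint would pass 70% of its speed; a pose out of reach is approached as far as the arm can. A call with a gripper value outside its range is refused whole. The fingers move at their own pace and stop on an object; FORCE is the grip in N (left out, the last holds). Time passes only in rows, so rows that do not move let the fingers close. It gives the time, the measured TCP pose, the force and the opening at its end, in the units of the state.
- get_obs(): the state, without advancing time (a new reading comes with each control period).
- grab_frame(name): name is "scene" or "side" or "wrist"; returns a dict with "img" (384x512x3 uint8, red, green, blue), "range_z" (384x512 float32, mm along the optical axis (not along the pixel's ray), 0 where there is no reading), "camera_matrix" (3x3 intrinsics, pixels), "rvec" (rotation vector, rad) and "tvec" (3), from world to camera coordinates, as OpenCV has them; the wrist camera has in their place "hand_eye" (4x4, takes a point from camera to tool coordinates, whose origin is the TCP and whose axes are the tool frame's). Camera axes: x right, y down, z forward; pixel columns grow to the right and rows downward; lengths in mm; the calibration is good to about 2 mm. A picture is of the moment at which its call begins: read the wrist's pose just before it.
- finish_job(): hands the job in, once; it reports no verdict.
Trained networks look in a picture, given as the dict that the camera call returned (one of the last four; its "shot" number tells which), for a name from the list of things; names that differ only in an ending like _2 or _b are one class to them, and where a whole thing is asked for, a point or a joint stands for the part that bears it (a point fixed in the world has none). Each returns a list of dicts, best first, with "p" (0 to 1); they miss things now and then, are a little off and sometimes report something else, mostly with a low value. They report only what shows in the picture. A call takes as long as a camera call.
- masks_of(picture, thing): "region" (384x512 bool, what is visible of it) and "location" ([column, row] in pixels, amid what is visible of it).
The state is a dict: "clock": time; "qpos": joint angles; "qd": joint speeds; "effort": joint torques, N m; "position": TCP position; "ee_rot": TCP orientation; "ft_force": force on the tool from outside, world axes, zero at the start; "moment": the same for the moment, N m; "finger_gap": finger opening in mm.
Only numpy, scipy, OpenCV 4.12 (cv2) and the standard library are available. Lean on these libraries where they do the work, as an engineer would, in place of code of your own. Each camera call takes 0.05 s, during which the arm holds its last target. There are 200 camera calls.

TASK

Turn the half-filled pear crate end for end, keeping it level, and push its empty end squarely up against the bent stop bracket under the chute's lip. Then lift the chute's sprung flap by its red bar until the flap stands level, 55 degrees open, so that the two waiting pears roll into the empty half, and finish still holding the flap there, with the crate still against the bracket. Let no pear land on the table, and leave the sanitiser, the tape and the sizing ring alone.

Things in the scene. Friction and masses are not known exactly. Their poses are not given: they have to be found in the camera images.
- chute: Filling chute, fixed, but at another place and yaw each time; origin on the table below the stop point, z up. Its steel trough, 93 mm wide, lies behind the stop bracket (+y), rises at 12 degrees for 340 mm and is nowhere higher than 220 mm. Its lip juts 20 mm out over the bracket (-y), upper face 77 mm and underside 73 mm above the table.
- stop (a point): Point on the face of the bent aluminium stop bracket, at its middle, 30 mm above the table. Axes as the chute's: -y points level out of the bracket, the way the pears flow. The bracket is a plate 210 mm wide and 55 mm high with an ear at each side: ears 204 mm apart inside, reaching 34 mm out from the plate, then flared outwards for another 20 mm, 45 mm high.
- flap_hinge (a point): Middle of the flap's hinge line, which is level and runs along this point's x axis (axes as the chute's). It lies 46 mm behind the bracket's face (+y) and 179 mm above the table.
- flap_bar (a point): Middle of the flap's red grip bar: round, 10 mm diameter, along the hinge line, clear for 64 mm between its posts, 82 mm from the hinge line, 50 mm off the flap. Shut, it lies 78 mm out (chute's -y) from the hinge and 24 mm below it; level, 65 mm out and 50 mm above. A finger fits between bar and flap from above within 35 mm of the bar. The bar can turn between the fingers.
- flap (a joint): Opening angle of the flap, an aluminium plate 80 mm wide, 110 mm from its hinged top edge to its lower edge. 0 is shut: it slopes down and outwards at 35 degrees from vertical and holds back the pears. 0.96 rad (55 degrees) is level, pointing out over the crate; it can go on to 1.35. Spring and weight shut it: across its radius the bar needs about 3 N to start, 6 N when level.
- crate: Loose open pine crate, 300 mm long (its x), 180 mm wide (y), walls 65 mm high (corner posts 72) 8 mm thick, floor 12 mm up; origin under its centre, z up. A cross board parts it in two halves, 135 x 164 mm inside, lined with purple card: the -x half holds two pears, the +x half is empty. About 0.7 kg with its pears. At the start its full half looks towards the chute, clear of the bracket.
- crate_rail (a point): Centre of the crate's carrying rail on top of the cross board: 14 mm thick (along the crate's x), 130 mm long (its y), 30 mm high, its centre 125 mm and its top 140 mm above the crate's underside, an open hand slot below it. Axes as the crate's. Pears in the crate reach 78 mm.
- crate_end (a point): Point on the outside of the empty half's end wall, at its middle, 30 mm above the underside, 150 mm from the crate's centre along its +x. When the crate is home it meets the stop point.
- pear1: The first round pear waiting in the chute behind the flap, 66 mm diameter, about 0.15 kg; origin at its centre.
- pear2: The second pear waiting in the chute, same size, origin at its centre.
- pear3: A pear in the crate's full half, same size, origin at its centre; it can roll about in that half.
- pear4: The other pear in the full half, same size, origin at its centre.
- sanitiser: White bottle with a blue cap, 62 mm diameter, 170 mm tall, standing on the table; origin under its centre. Leave alone.
- tape: Roll of brown packing tape lying flat, 104 mm diameter, 48 mm high; origin under its centre. Leave alone.
- sizer: Flat orange sizing ring with a handle, 92 mm ring, 181 mm overall, 8 mm thick, lying on the table; origin under the ring's centre, handle along its -x. Leave alone.

How it is judged:
By the outcome, as a careful person would: the job done as asked, in the order asked, and still so for the second after the job is handed in, while the arm keeps its last pose, push and grip.
It also fails if it takes over 72 s, if anything falls off the work surface, if the arm or the gripper's body presses on something with over 40 N, if the wrist force passes 120 N, or if a joint passes its speed limit or range.

## Working session

There is one attempt and no reset: what is moved stays moved. The work goes in short steps, Python scripts to look and compute and a shell command to move; the robot and the scene stay as the last step left them, time stands still between calls to the robot, and variables do not carry over. Pictures are saved under pics/ and viewed, about 8 in all and at most 12, crops included, and the job is handed in when it is done.

```bash
mkdir -p pics; ls; cat > h.py <<'E'
from cell import *
import numpy as np, cv2
from scipy.spatial.transform import Rotation as R
def q2R(q): return R.from_quat([q[1],q[2],q[3],q[0]]).as_matrix()
def world(f,obs=None):
    """HxWx3 world points (nan where no reading)"""
    K=np.array(f["camera_matrix"]);z=f["range_z"].astype(float)
    v,u=np.mgrid[:384,:512]
    P=np.stack([(u-K[0,2])/K[0,0]*z,(v-K[1,2])/K[1,1]*z,z],-1)
    P[z<=0]=np.nan
    if "hand_eye" in f:
        H=np.array(f["hand_eye"]);P=P@H[:3,:3].T+H[:3,3]
        return P@q2R(obs["ee_rot"]).T+np.array(obs["position"])
    Rm=cv2.Rodrigues(np.array(f["rvec"],float))[0]
    return (P-np.array(f["tvec"]).ravel())@Rm
def save(f,n): cv2.imwrite("pics/"+n,f["img"][:,:,::-1])
E
python3 - <<'E'
from h import *
o=get_obs();print(o)
fs={n:grab_frame(n) for n in("scene","side")}
ims=[]
for n,f in fs.items():
    W=world(f);np.save(n+"_W.npy",W);np.save(n+"_img.npy",f["img"])
    ims.append(f["img"])
    for t in("chute","crate","crate_rail","flap_bar","flap","pear1","sanitiser","tape","sizer"):
        for m in masks_of(f,t)[:4]:
            r=m["region"];print(n,t,round(m["p"],2),np.round(m["location"]),r.sum(),np.round(np.nanmedian(W[r],0)))
            np.save(f"{n}_{t}.npy",r) if m is masks_of else None
cv2.imwrite("pics/a.png",np.vstack([cv2.resize(ims[0],(400,300)),cv2.resize(ims[1],(400,300))])[:,:,::-1])
E
```

```text
pics
{'clock': 0.0, 'qpos': array([-1.16239476e+00,  3.53672442e-01,  1.63413062e+00, -8.24542779e-06,
        1.15519931e+00, -2.38448856e-03]), 'qd': array([-0.0003581 , -0.0010604 ,  0.00058955,  0.00235809,  0.00092194,
       -0.00039619]), 'effort': array([-1.98377275e-03, -6.05259490e+01, -3.42066872e+01, -1.40672687e-04,
        9.44063271e-03,  1.47457274e-05]), 'position': array([ 249.3990361 , -572.56536085,  230.54801374]), 'ee_rot': array([ 0.59173883, -0.59119501,  0.38793111, -0.38709568]), 'ft_force': array([ 0.12427856, -0.18251251, -0.03082894]), 'moment': array([-0.00845934,  0.02634486, -0.00871063]), 'finger_gap': 85.40256255829627}
scene chute 0.68 [380. 205.] 6480 [567. 300. 127.]
scene crate 0.96 [235. 228.] 4338 [ 594. -150.   33.]
scene crate_rail 0.77 [239. 228.] 4581 [ 592. -148.   33.]
scene flap_bar 0.65 [333. 198.] 523 [544. 157. 143.]
scene flap 0.72 [336. 191.] 536 [542. 153. 141.]
scene pear1 0.65 [260. 228.] 247 [623. -75.  67.]
scene pear1 0.62 [366. 185.] 192 [542. 255. 164.]
scene sanitiser 0.76 [162. 191.] 676 [ 471. -410.   89.]
scene tape 0.77
[... 206 characters left out ...]
 199.] 4926 [ 569. -125.   43.]
side crate 0.3 [243. 215.] 400 [517. -73.  60.]
side crate_rail 0.64 [237. 201.] 4690 [ 566. -126.   44.]
side crate_rail 0.6 [219. 373.] 591 [336. 298.   5.]
side flap_bar 0.95 [176. 232.] 377 [548. 126. 154.]
side flap 0.86 [176. 231.] 316 [540. 132. 155.]
side pear1 0.95 [174. 258.] 359 [526. 210. 147.]
side pear1 0.86 [156. 276.] 561 [521. 275. 159.]
side pear1 0.64 [218. 207.] 408 [599. -59.  59.]
side sanitiser 0.63 [319. 157.] 761 [ 442. -395.   83.]
side sanitiser 0.56 [239. 202.] 4550 [ 567. -125.   44.]
side tape 0.91 [288. 154.] 678 [ 561. -411.   29.]
side sizer 0.85 [218. 368.] 674 [338. 293.   5.]
side sizer 0.27 [138. 306.] 8761 [492. 349. 136.]
```

View pics/a.png

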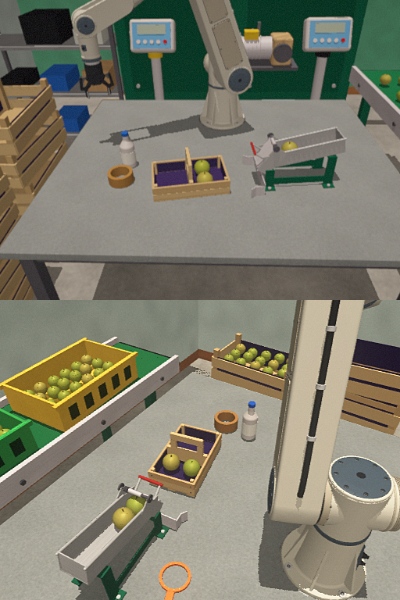

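The scene shows the chute at the left (+y), with the flap's red bar on its -y side. The crate is in the middle with its full half towards the chute. Tape and bottle are at -y, and the sizing ring lies near the chute on the robot's side. Next I fit poses from the depth clouds.

```bash
cat > fit.py <<'E'
from h import *
o=get_obs()
C=[];I=[]
for n in("scene","side"):
    f=grab_frame(n);W=world(f)
    C.append(W.reshape(-1,3));I.append(f["img"].reshape(-1,3).astype(int))
P=np.vstack(C);I=np.vstack(I);src=np.r_[np.zeros(len(C[0])),np.ones(len(C[1]))]
ok=np.isfinite(P).all(1);P=P[ok];I=I[ok];src=src[ok]
np.savez("cloud.npz",P=P,I=I,src=src)
def rect(Q): 
    r=cv2.minAreaRect(Q[:,:2].astype(np.float32));return [np.round(x,1) for x in r]
for s in(0,1):
    m=src==s
    print("table z",np.median(P[m&(abs(P[:,2])<15)&(P[:,0]>300)&(P[:,0]<900)&(abs(P[:,1])<400)][:,2]))
    b=m&(P[:,0]>400)&(P[:,0]<760)&(P[:,1]>-330)&(P[:,1]<60)
    for a,z in((15,60),(58,76),(118,145)):
        Q=P[b&(P[:,2]>a)&(P[:,2]<z)];print("crate",s,a,z,len(Q),rect(Q))
    red=m&(I[:,0]>130)&(I[:,1]<70)&(I[:,2]<70)&(P[:,2]>100)&(P[:,2]<250)&(P[:,1]>50)&(P[:,1]<300)&(P[:,0]>350)
    Q=P[red];c=Q.mean(0);d=np.linalg.svd(Q-c)[2][0];t=(Q-c)@d;print("bar",len(Q),c.round(1),d.round(3),(c+d*t.min()).round(1),(c+d*t.max()).round(1))
    # trough upper edges & bracket
    b=m&(P[:,0]>380)&(P[:,0]<760)&(P[:,1]>60)&(P[:,1]<640)
    for a,z in((25,60),(100,230)):
        Q=P[b&(P[:,2]>a)&(P[:,2]<z)];print("chute",s,a,z,len(Q),rect(Q))
b=(P[:,0]>380)&(P[:,0]<780)&(P[:,1]>-330)&(P[:,1]<600)
im=np.full((580,800,3),255,np.uint8)
Q=P[b];c=I[b];k=np.argsort(Q[:,2])
u=((Q[:,1]+330)*0.85).astype(int);v=((Q[:,0]-380)*1.4).astype(int)
for i in k:
    cv2.circle(im,(u[i],v[i]),2,tuple(int(x) for x in c[i][::-1]),-1)
cv2.imwrite("pics/top.png",im)
E
python3 fit.py
```

```text
table z 0.5463124751190032
crate 0 15 60 2319 [array([ 579.9, -136.9]), array([186.1, 300.1]), np.float64(10.1)]
crate 0 58 76 1315 [array([ 578.4, -137.7]), array([190.1, 300.2]), np.float64(10.4)]
crate 0 118 145 152 [array([ 582.1, -137.5]), array([129.,  14.]), np.float64(10.6)]
bar 39 [550.2 116.4 159.5] [ 0.994  0.106 -0.007] [506.  111.7 159.8] [588.  120.4 159.2]
chute 0 25 60 1041 [array([531.9, 266. ]), array([239. , 340.6]), np.float64(5.6)]
chute 0 100 230 4010 [array([532.7, 289.1]), array([113.1, 357.6]), np.float64(4.3)]
table z -2.9789853132028803
crate 1 15 60 2524 [array([ 579., -135.]), array([184.3, 305.7]), np.float64(10.6)]
crate 1 58 76 1446 [array([ 578.4, -135.4]), array([182.4, 305.2]), np.float64(10.5)]
crate 1 118 145 323 [array([ 576.8, -133. ]), array([128.9,  21. ]), np.float64(7.5)]
bar 105 [543.6 119.1 155.4] [-0.995 -0.097 -0.002] [588.4 123.5 155.5] [501.8 115.1 155.3]
chute 1 25 60 833 [array([473.1, 257.7]), array([345.3,  59.1]), np.float64(85.3)]
chute 1 100 230 7871 [array([525.7, 290.8]), array([110.4, 358.9]), np.float64(6.4)]
```

View pics/top.png

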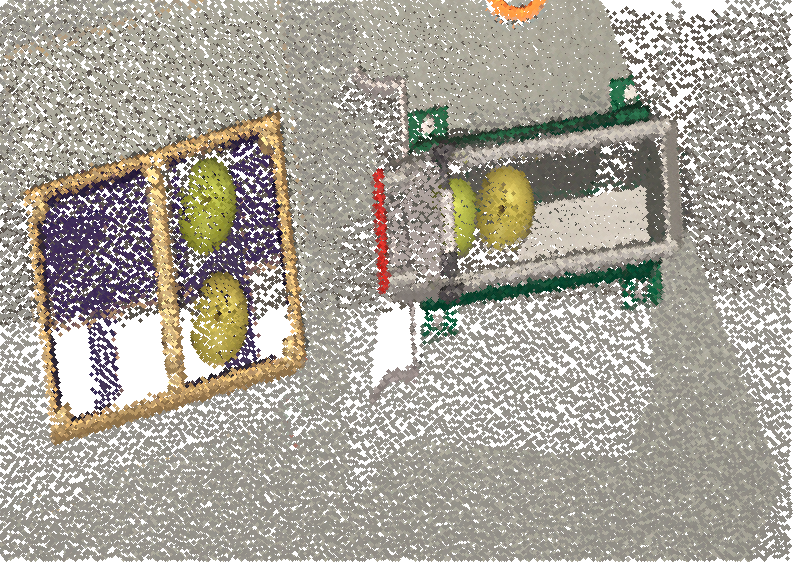

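```bash
python3 - <<'E'
from h import *
o=get_obs();print(o["clock"]);M=q2R(o["ee_rot"]);print(M.round(3))
d=np.load("cloud.npz");P,I,s=d["P"],d["I"],d["src"]
# bracket in chute axes about guess
y=np.radians(5.7);ex=np.array([np.cos(y),np.sin(y)]);ey=np.array([-ex[1],ex[0]]);S=np.array([543,149])
L=np.c_[(P[:,:2]-S)@ex,(P[:,:2]-S)@ey,P[:,2]]
for k in(0,1):
    m=(s==k)&(abs(L[:,0])<150)&(L[:,1]>-80)&(L[:,1]<20)&(L[:,2]>12)&(L[:,2]<58)
    Q=L[m];print(k,len(Q))
    for a in range(-150,150,15):
        q=Q[(Q[:,0]>=a)&(Q[:,0]<a+15)]
        if len(q)>3: print(a,len(q),np.percentile(q[:,1],[5,50,95]).round(),np.percentile(q[:,0],[5,50,95]).round())
    # trough rims
    m=(s==k)&(L[:,1]>80)&(L[:,1]<330)&(abs(L[:,0])<70)
    for lo in range(80,330,60):
        q=L[m&(L[:,1]>=lo)&(L[:,1]<lo+60)&(L[:,2]>150)]
        if len(q):print("trough",lo,np.percentile(q[:,0],[1,99]).round(1))
E
```

```text
1.1
[[ 0.399 -0.     0.917]
 [-0.917  0.     0.399]
 [-0.    -1.    -0.   ]]
0 424
-120 68 [-51. -41.  -9.] [-118. -109. -105.]
-105 59 [-37. -21.  -4.] [-105. -103.  -98.]
-30 4 [-0.  0.  1.] [-20. -19. -18.]
-15 5 [-1. -0.  0.] [-12.  -6.  -5.]
0 11 [-1. -0.  0.] [ 1.  8. 13.]
15 13 [-2. -0.  0.] [18. 21. 28.]
30 18 [-1. -1.  1.] [31. 38. 44.]
45 46 [-1. 13. 19.] [50. 56. 59.]
60 16 [-1. -0.  6.] [61. 69. 74.]
75 11 [-2. -0.  1.] [75. 85. 88.]
90 90 [-34. -15.   1.] [ 98. 103. 105.]
105 81 [-53. -40.  -5.] [105. 109. 117.]
trough 80 [-46.1  50.8]
trough 140 [-46.3  49.8]
trough 200 [-46.2  51.1]
trough 260 [-46.5  50.5]
1 341
-120 96 [-49. -38.  -0.] [-118. -109. -105.]
-105 97 [-30.   3.   7.] [-105. -102.  -91.]
-90 52 [2. 4. 7.] [-89. -82. -76.]
-75 49 [2. 4. 6.] [-74. -67. -61.]
-60 47 [ 2.  4. 19.] [-58. -57. -51.]
trough 80 [-47.5  45.7]
trough 140 [-47.3  46.7]
trough 200 [-47.2  46.1]
trough 260 [-46.1  46.1]
trough 320 [-42.7  44.5]
```

```bash
cat > st.py <<'E'
from h import *
o=get_obs();M=q2R(o["ee_rot"]);print(o["clock"],"tcp",np.round(o["position"],1),"jawyaw",round(np.degrees(np.arctan2(M[1,0],M[0,0])),1),"down",M[:,1].round(3),"F",np.round(o["ft_force"],1),"gap",round(o["finger_gap"],1),"q",np.round(o["qpos"],2))
import sys
if len(sys.argv)>3:
    g=np.array([float(a) for a in sys.argv[1:4]]);print("to go tool mm",(M.T@(g-o["position"])).round(1))
E
python3 -m handwheel '[{"dx":-0.027,"dz":0.048},{"dx":-0.027,"dz":0.048},{"dx":-0.027,"dz":0.048},{"dx":-0.027,"dz":0.048},{"dx":-0.027,"dz":0.048}]'
python3 -m handwheel '[{"dx":-0.027,"dz":0.048},{"dx":-0.027,"dz":0.048},{"dx":-0.027,"dz":0.048},{"ay":6.5},{"ay":6.5}]'
python3 st.py 579 -136 230
```

```text
1.1 tcp [ 249.6 -573.   231.3] jawyaw -66.5 down [-0.  0. -1.] F [-0.5 -0.6 -0.3] gap 85.3 q [-1.16  0.35  1.63 -0.    1.16 -0.  ]
to go tool mm [-269.1    1.3  476.5]validation failed for argument at $[0]...
validation failed for argument at $[0]...
```

```bash
python3 -m handwheel --help; python3 -m handwheel '[{"dx":-0.027,"dy":0,"dz":0.048,"ax":0,"ay":0,"az":0,"jaw":1}]'
```

```text
clock: 1.23
position: [282.0, -530.7, 231.2]
ee_rot: [-0.59, 0.591, -0.388, 0.389]
ft_force: [1.5, -0.3, 0.6]
finger_gap: 85.4invalid input: not JSON, or not a number
```

```bash
python3 -m handwheel '[{"dx":-0.027,"dy":0,"dz":0.048,"ax":0,"ay":0,"az":0,"jaw":1},{"dx":-0.027,"dy":0,"dz":0.048,"ax":0,"ay":0,"az":0,"jaw":1},{"dx":-0.027,"dy":0,"dz":0.048,"ax":0,"ay":0,"az":0,"jaw":1},{"dx":-0.027,"dy":0,"dz":0.048,"ax":0,"ay":0,"az":0,"jaw":1},{"dx":-0.027,"dy":0,"dz":0.048,"ax":0,"ay":0,"az":0,"jaw":1}]'
python3 -m handwheel '[{"dx":-0.027,"dy":0,"dz":0.048,"ax":0,"ay":0,"az":0,"jaw":1},{"dx":-0.027,"dy":0,"dz":0.048,"ax":0,"ay":0,"az":0,"jaw":1},{"dx":-0.02,"dy":0,"dz":0.035,"ax":0,"ay":0,"az":0,"jaw":1},{"dx":0,"dy":0,"dz":0,"ax":0,"ay":6.5,"az":0,"jaw":1},{"dx":0,"dy":0,"dz":0,"ax":0,"ay":6.5,"az":0,"jaw":1}]' >/dev/null
python3 st.py 579 -136 230
```

```text
clock: 1.85
position: [453.2, -305.9, 231.6]
ee_rot: [-0.59, 0.591, -0.388, 0.391]
ft_force: [0.4, -1.3, 0.6]
finger_gap: 85.2
2.475 tcp [ 550.  -178.1  232.1] jawyaw -79.9 down [ 0.004 -0.003 -1.   ] F [-0.1 -0.1 -0.4] gap 85.1 q [-0.31  0.28  1.74 -0.    1.12  1.08]
to go tool mm [-36.3   2.1  35.9]
```

```bash
python3 -m handwheel '[{"dx":-0.036,"dy":0,"dz":0.036,"ax":0,"ay":0,"az":0,"jaw":1},{"dx":0,"dy":0,"dz":0,"ax":0,"ay":0,"az":0,"jaw":1}]' >/dev/null
python3 st.py 579 -136 105
cat > rail.py <<'E'
from h import *
import sys
o=get_obs();f=grab_frame("wrist");W=world(f,o);save(f,sys.argv[1])
Q=W.reshape(-1,3);Q=Q[np.isfinite(Q).all(1)]
for a,b in((132,148),(55,76)):
    q=Q[(Q[:,2]>a)&(Q[:,2]<b)&(np.linalg.norm(Q[:,:2]-o["position"][:2],axis=1)<200)]
    if len(q)>10: print(a,b,len(q),np.median(q[:,2]).round(1),[np.round(x,1) for x in cv2.minAreaRect(q[:,:2].astype(np.float32))])
E
python3 rail.py w1.png
```

```text
2.725 tcp [ 580.1 -135.4  232.3] jawyaw -80.0 down [ 0.005 -0.003 -1.   ] F [-0.2 -0.6 -0.5] gap 85.5 q [-0.23  0.3   1.7  -0.    1.13  1.17]
to go tool mm [-1.000e-01  1.273e+02 -1.700e+00]
132 148 1977 139.5 [array([ 580.1, -138. ]), array([129. ,  13.5]), np.float64(10.6)]
55 76 12006 64.8 [array([ 579.3, -138.4]), array([180.7, 300.9]), np.float64(10.5)]
```

View pics/w1.png

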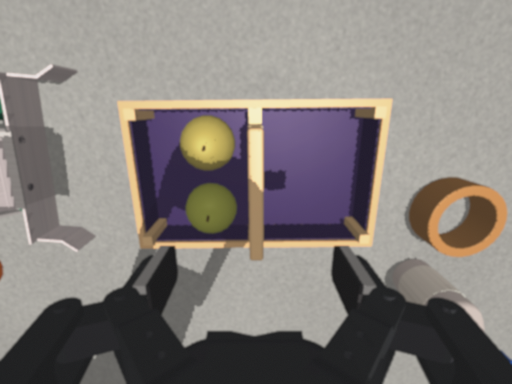

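The wrist picture shows the rail (256,170) midway between the fingers, both pears in the left half (208,142 and 212,207), and the bracket at the far left. Next: descend and grip.

```bash
python3 -m handwheel '[{"dx":0.0025,"dy":0.05,"dz":0,"ax":0,"ay":-0.6,"az":0,"jaw":1},{"dx":0,"dy":0.05,"dz":0,"ax":0,"ay":0,"az":0,"jaw":1},{"dx":0,"dy":0.025,"dz":0,"ax":0,"ay":0,"az":0,"jaw":1},{"dx":0,"dy":0,"dz":0,"ax":0,"ay":0,"az":0,"jaw":1}]' 80 >/dev/null
python3 st.py 580 -138 106
python3 -m handwheel '[{"dx":0,"dy":0,"dz":0,"ax":0,"ay":0,"az":0,"jaw":0},{"dx":0,"dy":0,"dz":0,"ax":0,"ay":0,"az":0,"jaw":0},{"dx":0,"dy":0,"dz":0,"ax":0,"ay":0,"az":0,"jaw":0},{"dx":0,"dy":0,"dz":0,"ax":0,"ay":0,"az":0,"jaw":0},{"dx":0,"dy":0,"dz":0,"ax":0,"ay":0,"az":0,"jaw":0}]' 80 >/dev/null
python3 st.py 580 -138 106
```

```text
3.275 tcp [ 579.2 -142.8  105.3] jawyaw -79.4 down [ 0.006 -0.006 -1.   ] F [-0.4 -0.2  0.3] gap 85.6 q [-0.24  0.45  1.8  -0.01  0.88  1.15]
to go tool mm [-4.5 -0.7  1.6]
3.9 tcp [ 581.  -143.6  110. ] jawyaw -79.5 down [ 0.011 -0.007 -1.   ] F [ 0.1 -1.6 -3.3] gap 12.7 q [-0.24  0.44  1.8  -0.    0.88  1.15]
to go tool mm [-5.7  3.9  0. ]
```

```bash
cat >> st.py <<'E'
ax=M.T@np.cross(M[:,1],[0,0,-1]);print("level fix deg (tool)",np.degrees(ax).round(2))
E
python3 -m handwheel '[{"dx":0,"dy":-0.006,"dz":0,"ax":0,"ay":0,"az":0,"jaw":0},{"dx":0,"dy":-0.008,"dz":0,"ax":0,"ay":0,"az":0,"jaw":0},{"dx":0,"dy":-0.01,"dz":0,"ax":0,"ay":0,"az":0,"jaw":0},{"dx":0,"dy":0,"dz":0,"ax":0,"ay":0,"az":0,"jaw":0}]' 80 >/dev/null
python3 st.py 575 -140 130
python3 - <<'E'
from h import *
f=grab_frame("side");save(f,"s2.png")
E
```

```text
4.4 tcp [ 579.6 -143.4  134.5] jawyaw -79.4 down [ 0.009 -0.007 -1.   ] F [ 0.6 -0.4 -5.7] gap 12.7 q [-0.24  0.41  1.79 -0.01  0.93  1.15]
to go tool mm [-4.3  4.4 -3.9]
level fix deg (tool) [-0.42  0.    0.47]
```

View pics/s2.png

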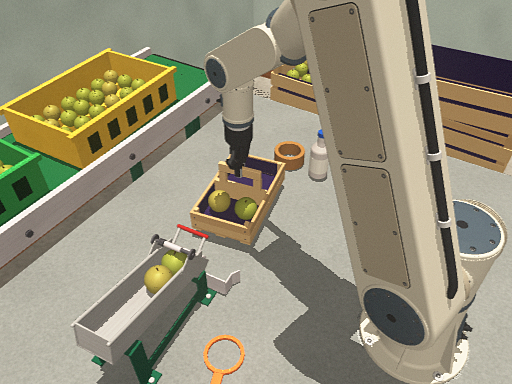

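The crate hangs level from the gripper with both pears inside (219,200 and 246,208) and is clear of the tape and bottle. Now the turn.

```bash
python3 -m handwheel '[{"dx":0,"dy":0,"dz":0,"ax":-0.4,"ay":-3,"az":0.4,"jaw":0},{"dx":0,"dy":0,"dz":0,"ax":0,"ay":-5,"az":0,"jaw":0},{"dx":0,"dy":0,"dz":0,"ax":0,"ay":-6,"az":0,"jaw":0},{"dx":0,"dy":0,"dz":0,"ax":0,"ay":-6,"az":0,"jaw":0},{"dx":0,"dy":0,"dz":0,"ax":0,"ay":-6,"az":0,"jaw":0}]' 80 >/dev/null
python3 -m handwheel '[{"dx":0,"dy":0,"dz":0,"ax":0,"ay":-6,"az":0,"jaw":0},{"dx":0,"dy":0,"dz":0,"ax":0,"ay":-6,"az":0,"jaw":0},{"dx":0,"dy":0,"dz":0,"ax":0,"ay":-6,"az":0,"jaw":0},{"dx":0,"dy":0,"dz":0,"ax":0,"ay":-6,"az":0,"jaw":0},{"dx":0,"dy":0,"dz":0,"ax":0,"ay":-6,"az":0,"jaw":0}]' 80 >/dev/null
python3 -m handwheel '[{"dx":0,"dy":0,"dz":0,"ax":0,"ay":-6,"az":0,"jaw":0},{"dx":0,"dy":0,"dz":0,"ax":0,"ay":-6,"az":0,"jaw":0},{"dx":0,"dy":0,"dz":0,"ax":0,"ay":-6,"az":0,"jaw":0},{"dx":0,"dy":0,"dz":0,"ax":0,"ay":-6,"az":0,"jaw":0},{"dx":0,"dy":0,"dz":0,"ax":0,"ay":-6,"az":0,"jaw":0}]' 80 >/dev/null
python3 st.py 575 -140 130
```

```text
6.325 tcp [ 576.6 -142.7  129.5] jawyaw 9.4 down [-0.006  0.001 -1.   ] F [ 0.1  0.5 -6.1] gap 12.6 q [-0.24  0.42  1.78 -0.    0.94 -0.41]
to go tool mm [-1.2 -0.5  2.9]
level fix deg (tool) [-0.1   0.   -0.32]
```

```bash
python3 -m handwheel '[{"dx":0,"dy":-0.003,"dz":0,"ax":0,"ay":-6,"az":-0.3,"jaw":0},{"dx":0,"dy":0,"dz":0,"ax":0,"ay":-6,"az":0,"jaw":0},{"dx":0,"dy":0,"dz":0,"ax":0,"ay":-6,"az":0,"jaw":0},{"dx":0,"dy":0,"dz":0,"ax":0,"ay":-6,"az":0,"jaw":0},{"dx":0,"dy":0,"dz":0,"ax":0,"ay":-6,"az":0,"jaw":0}]' 80 >/dev/null
python3 -m handwheel '[{"dx":0,"dy":0,"dz":0,"ax":0,"ay":-6,"az":0,"jaw":0},{"dx":0,"dy":0,"dz":0,"ax":0,"ay":-6,"az":0,"jaw":0},{"dx":0,"dy":0,"dz":0,"ax":0,"ay":-6,"az":0,"jaw":0},{"dx":0,"dy":0,"dz":0,"ax":0,"ay":-6,"az":0,"jaw":0},{"dx":0,"dy":0,"dz":0,"ax":0,"ay":-6,"az":0,"jaw":0}]' 80 >/dev/null
python3 -m handwheel '[{"dx":0,"dy":0,"dz":0,"ax":0,"ay":-6,"az":0,"jaw":0},{"dx":0,"dy":0,"dz":0,"ax":0,"ay":-6,"az":0,"jaw":0},{"dx":0,"dy":0,"dz":0,"ax":0,"ay":-6,"az":0,"jaw":0},{"dx":0,"dy":0,"dz":0,"ax":0,"ay":-5,"az":0,"jaw":0},{"dx":0,"dy":0,"dz":0,"ax":0,"ay":-2,"az":0,"jaw":0}]' 80 >/dev/null
python3 st.py 563 -50 130
```

```text
8.2 tcp [ 573.4 -140.8  127.5] jawyaw 97.2 down [-0.007  0.007 -1.   ] F [-0.2 -0.6 -6.7] gap 12.9 q [-0.25  0.42  1.79  0.01  0.94 -1.95]
to go tool mm [91.4 -1.7 -1. ]
level fix deg (tool) [-0.36  0.    0.46]
```

```bash
python3 -m handwheel '[{"dx":0.015,"dy":0,"dz":0,"ax":-0.3,"ay":1.5,"az":0.4,"jaw":0},{"dx":0.025,"dy":0,"dz":0,"ax":0,"ay":0,"az":0,"jaw":0},{"dx":0.02,"dy":0,"dz":0,"ax":0,"ay":0,"az":0,"jaw":0},{"dx":0.006,"dy":0,"dz":0,"ax":0,"ay":0,"az":0,"jaw":0},{"dx":0,"dy":0.006,"dz":0,"ax":0,"ay":0,"az":0,"jaw":0}]' 80 >/dev/null
python3 st.py 565.4 -75 110
python3 rail.py w2.png
```

```text
8.825 tcp [566.  -73.2 120.8] jawyaw 95.6 down [-0.002  0.001 -1.   ] F [ 0.4  0.6 -6.3] gap 12.7 q [-0.13  0.4   1.84  0.    0.9  -1.8 ]
to go tool mm [-1.8 10.8  0.7]
level fix deg (tool) [-0.09  0.    0.09]
132 148 939 142.1 [array([551.4, -72.6]), array([39.2, 96.8]), np.float64(82.1)]
55 76 21738 71.7 [array([567.9, -73.2]), array([179.8, 301.9]), np.float64(5.6)]
```

View pics/w2.png

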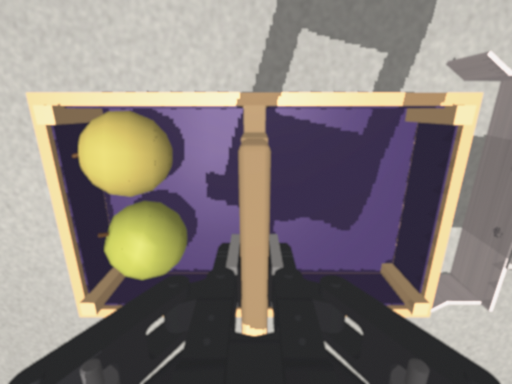

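The empty half now faces the bracket, both pears are in the left half (125,152 and 146,240), and the yaw matches the chute. Next: lower to the table and slide towards the bracket.

```bash
python3 -m handwheel '[{"dx":0,"dy":0.004,"dz":0.0025,"ax":0,"ay":0,"az":0,"jaw":0},{"dx":0,"dy":0.003,"dz":0,"ax":0,"ay":0,"az":0,"jaw":0},{"dx":0,"dy":0,"dz":0,"ax":0,"ay":0,"az":0,"jaw":0}]' 80 >/dev/null
python3 st.py 558 -0.3 111
python3 -m handwheel '[{"dx":0.01,"dy":0,"dz":0,"ax":0,"ay":0,"az":0,"jaw":0},{"dx":0.015,"dy":0,"dz":0,"ax":0,"ay":0,"az":0,"jaw":0},{"dx":0.015,"dy":0,"dz":0,"ax":0,"ay":0,"az":0,"jaw":0},{"dx":0.01,"dy":0,"dz":0,"ax":0,"ay":0,"az":0,"jaw":0}]' 80 >/dev/null
python3 st.py 558 -0.3 111
```

```text
9.25 tcp [562.4 -74.9 111.5] jawyaw 95.5 down [-0.004  0.001 -1.   ] F [-0.5  0.4 -5.8] gap 13.0 q [-0.14  0.41  1.85  0.    0.88 -1.8 ]
to go tool mm [74.7  0.6 -2.8]
level fix deg (tool) [-0.23  0.    0.1 ]
9.75 tcp [557.6 -22.  112. ] jawyaw 95.5 down [-0.003  0.002 -1.   ] F [-0.1 -1.4 -6.2] gap 12.5 q [-0.04  0.4   1.88  0.    0.87 -1.71]
to go tool mm [21.6  1.  -2.5]
level fix deg (tool) [-0.19  0.    0.12]
```

```bash
python3 -m handwheel '[{"dx":0,"dy":0.002,"dz":0,"ax":-0.2,"ay":0,"az":0.1,"jaw":0},{"dx":0,"dy":0.002,"dz":0,"ax":0,"ay":0,"az":0,"jaw":0},{"dx":0,"dy":0,"dz":0,"ax":0,"ay":0,"az":0,"jaw":0}]' 80 >/dev/null
python3 st.py 558 -0.3 111
```

```text
10.125 tcp [558.5 -20.9 110. ] jawyaw 95.6 down [ 0.002  0.    -1.   ] F [-3.3  1.1 -2.8] gap 12.5 q [-0.04  0.4   1.88  0.    0.86 -1.71]
to go tool mm [20.5 -1.  -1.5]
level fix deg (tool) [ 0.12  0.   -0.01]
```

Partly on the table now. I continue the push until contact.

```bash
python3 -m handwheel '[{"dx":0.008,"dy":0.001,"dz":-0.001,"ax":0,"ay":0,"az":0,"jaw":0},{"dx":0.006,"dy":0,"dz":0,"ax":0,"ay":0,"az":0,"jaw":0},{"dx":0.004,"dy":0,"dz":0,"ax":0,"ay":0,"az":0,"jaw":0}]' 80 >/dev/null
python3 st.py 558 -0.3 111
python3 -m handwheel '[{"dx":0.003,"dy":0,"dz":0,"ax":0,"ay":0,"az":0,"jaw":0},{"dx":0.003,"dy":0,"dz":0,"ax":0,"ay":0,"az":0,"jaw":0}]' 80 >/dev/null
python3 st.py 558 -0.3 111
```

```text
10.5 tcp [559.1  -4.3 109.9] jawyaw 95.6 down [ 0.005 -0.003 -1.   ] F [ 0.6 -3.6  0.2] gap 12.9 q [-0.01  0.4   1.88 -0.    0.86 -1.67]
to go tool mm [ 4.1 -1.1  0.7]
level fix deg (tool) [ 0.27  0.   -0.2 ]
10.75 tcp [ 5.581e+02 -1.000e-01  1.101e+02] jawyaw 95.7 down [ 0.004 -0.007 -1.   ] F [ -5.3 -27.   11.5] gap 12.8 q [ 0.    0.4   1.88 -0.01  0.86 -1.66]
to go tool mm [-0.2 -0.9  0.1]
level fix deg (tool) [ 0.19  0.   -0.42]
```

```bash
python3 -m handwheel '[{"dx":-0.0005,"dy":0,"dz":0,"ax":0,"ay":0,"az":0,"jaw":0},{"dx":0,"dy":0,"dz":0,"ax":0,"ay":0,"az":0,"jaw":0}]' 80 >/dev/null
python3 st.py 558 -0.3 111
python3 -m handwheel '[{"dx":0,"dy":0,"dz":0,"ax":0,"ay":0,"az":0,"jaw":0.5},{"dx":0,"dy":0,"dz":0,"ax":0,"ay":0,"az":0,"jaw":0.5},{"dx":0,"dy":0,"dz":0,"ax":0,"ay":0,"az":0,"jaw":0.5},{"dx":0,"dy":-0.02,"dz":0,"ax":0,"ay":0,"az":0,"jaw":0.5}]' 80 >/dev/null
python3 -m handwheel '[{"dx":0,"dy":-0.04,"dz":0,"ax":0,"ay":0,"az":0,"jaw":0.6},{"dx":0,"dy":-0.05,"dz":0,"ax":0,"ay":0,"az":0,"jaw":0.6},{"dx":0,"dy":-0.05,"dz":0,"ax":0,"ay":0,"az":0,"jaw":0.6},{"dx":0,"dy":0,"dz":0,"ax":0,"ay":0,"az":0,"jaw":0.6}]' 80 >/dev/null
python3 st.py 547 117 260; python3 rail.py w3.png
```

```text
11.0 tcp [557.9  -0.6 110. ] jawyaw 95.6 down [ 0.004 -0.007 -1.   ] F [ 0.7 -3.  -0.2] gap 12.6 q [ 0.    0.4   1.88 -0.01  0.86 -1.66]
to go tool mm [ 0.3 -1.  -0.1]
level fix deg (tool) [ 0.18  0.   -0.4 ]
12.0 tcp [557.8   2.  274.9] jawyaw 95.7 down [ 0.005 -0.005 -1.   ] F [-0.  -0.1 -0.1] gap 51.2 q [ 0.    0.21  1.73 -0.01  1.2  -1.66]
to go tool mm [115.6  14.2  -0.5]
level fix deg (tool) [ 0.26  0.   -0.32]
132 148 3607 139.8 [array([549.5,  93.8]), array([128.3, 203.5]), np.float64(5.7)]
55 76 8669 65.0 [array([557.5,  22.6]), array([209.3, 346.8]), np.float64(5.8)]
```

View pics/w3.png

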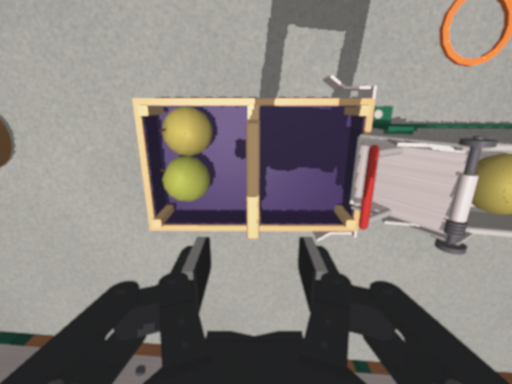

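The crate sits home under the lip, with its full half (pears at 188,131 and 187,180) away from the chute; the red bar runs from (376,148) to (364,226). Now measure squareness and the bar.

```bash
cat > chk.py <<'E'
from h import *
o=get_obs();f=grab_frame("wrist");W=world(f,o).reshape(-1,3);I=f["img"].reshape(-1,3).astype(int)
y=np.radians(5.7);ex=np.array([np.cos(y),np.sin(y)]);ey=np.array([-ex[1],ex[0]]);S=np.array([543,149])
L=np.c_[(W[:,:2]-S)@ex,(W[:,:2]-S)@ey,W[:,2]]
m=(L[:,2]>60)&(L[:,2]<69)
sf=lambda c,k:print(k,c.sum(),(np.polyfit(L[c,0],L[c,1],1) if k!="sides" else np.polyfit(L[c,1],L[c,0],1)).round(4)) if c.sum()>30 else None
sf(m&(L[:,1]<-288)&(L[:,1]>-306)&(abs(L[:,0])<78),"far wall y(x)")
r=(L[:,2]>133)&(L[:,2]<146)&(L[:,1]<-130)&(L[:,1]>-170); sf(r,"rail y(x)")
sf(m&(L[:,1]<-20)&(L[:,1]>-280)&(abs(L[:,0]-86)<8),"sides");sf(m&(L[:,1]<-20)&(L[:,1]>-280)&(abs(L[:,0]+86)<8),"sides")
red=(I[:,0]>110)&(I[:,1]<70)&(I[:,2]<70)&(W[:,2]>120)
Q=L[red];print("bar n",len(Q),Q.mean(0).round(1),Q.min(0).round(1),Q.max(0).round(1),"world",W[red].mean(0).round(1))
E
python3 chk.py
```

```text
far wall y(x) 882 [ 3.20000e-03 -2.95214e+02]
rail y(x) 1517 [   0.    -150.272]
sides 1182 [2.20000e-03 8.69276e+01]
sides 1456 [ 8.00000e-04 -8.34664e+01]
bar n 611 [ -2.2 -34.4 158.2] [-43.1 -37.6 154. ] [ 42.4 -30.4 161.1] world [544.2 114.6 158.2]
```

```bash
python3 -m handwheel '[{"dx":0.05,"dy":0,"dz":0,"ax":0.2,"ay":0,"az":-0.3,"jaw":0.4},{"dx":0.05,"dy":0,"dz":0,"ax":0,"ay":0,"az":0,"jaw":0.4},{"dx":0.016,"dy":0,"dz":0.001,"ax":0,"ay":0,"az":0,"jaw":0.4},{"dx":0,"dy":0.03,"dz":0,"ax":0,"ay":0,"az":0,"jaw":0.4},{"dx":0,"dy":0.03,"dz":0,"ax":0,"ay":0,"az":0,"jaw":0.4}]' 50 >/dev/null
python3 st.py 545 117 137; python3 chk.py | tail -1
```

```text
12.725 tcp [540.  119.4 203.8] jawyaw 95.6 down [-0.012 -0.002 -1.   ] F [ 0.2 -0.1 -0.3] gap 34.3 q [ 0.21  0.28  1.81  0.    1.07 -1.46]
to go tool mm [-2.8 66.7 -5.5]
level fix deg (tool) [-0.68  0.   -0.05]
bar n 1140 [ -4.5 -32.5 158.6] [-43.5 -37.  153.9] [ 41.1 -28.1 161.1] world [541.8 116.2 158.6]
```

```bash
python3 -m handwheel '[{"dx":-0.0028,"dy":0,"dz":-0.0055,"ax":-0.7,"ay":0,"az":0,"jaw":0.4},{"dx":0,"dy":0,"dz":0,"ax":0,"ay":0,"az":0,"jaw":0.4},{"dx":0,"dy":0.025,"dz":0,"ax":0,"ay":0,"az":0,"jaw":0.4},{"dx":0,"dy":0.025,"dz":0,"ax":0,"ay":0,"az":0,"jaw":0.4}]' 50 >/dev/null
python3 st.py 545 117 137
python3 -m handwheel '[{"dx":0,"dy":0.014,"dz":0,"ax":0,"ay":0,"az":0,"jaw":0.4},{"dx":0,"dy":0,"dz":0,"ax":0,"ay":0,"az":0,"jaw":0.4}]' 50 >/dev/null
python3 st.py 545 117 137
```

```text
13.275 tcp [546.3 115.4 151.8] jawyaw 95.6 down [ 0.    -0.001 -1.   ] F [-0.5 -0.3  0.1] gap 33.9 q [ 0.21  0.34  1.85 -0.    0.95 -1.46]
to go tool mm [ 1.7 14.8  1.1]
level fix deg (tool) [ 0.01  0.   -0.08]
13.525 tcp [546.5 115.  137.6] jawyaw 95.5 down [ 0.    -0.001 -1.   ] F [0.2 0.5 1. ] gap 34.2 q [ 0.21  0.36  1.86 -0.    0.92 -1.46]
to go tool mm [2.1 0.6 1.3]
level fix deg (tool) [-0.    0.   -0.08]
```

```bash
python3 -m handwheel '[{"dx":0.002,"dy":0,"dz":0,"ax":0,"ay":0,"az":0,"jaw":0},{"dx":0,"dy":0,"dz":0,"ax":0,"ay":0,"az":0,"jaw":0},{"dx":0,"dy":0,"dz":0,"ax":0,"ay":0,"az":0,"jaw":0},{"dx":0,"dy":0,"dz":0,"ax":0,"ay":0,"az":0,"jaw":0}]' 50 >/dev/null
python3 st.py 545 117 137
python3 - <<'E'
from h import *
f=grab_frame("side");cv2.imwrite("pics/s3.png",cv2.resize(f["img"][130:330,60:320],None,fx=2.5,fy=2.5)[:,:,::-1])
E
```

```text
14.025 tcp [547.1 116.9 139.6] jawyaw 95.5 down [ 0.002 -0.002 -1.   ] F [ 0.3 -1.2 -3.5] gap 8.1 q [ 0.21  0.36  1.86 -0.    0.92 -1.46]
to go tool mm [0.3 2.6 2.1]
level fix deg (tool) [ 0.11  0.   -0.11]
```

View pics/s3.png

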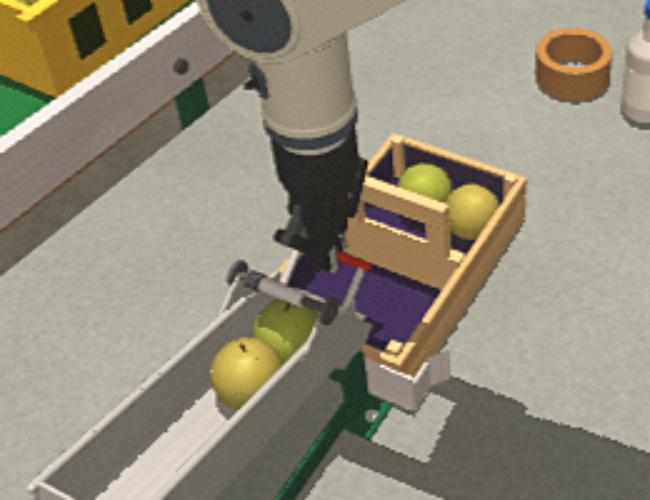

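The bar is gripped, the crate is home, and both chute pears wait behind the flap (288,335 and 246,372). Now lift along the arc.

```bash
python3 -m handwheel '[{"dx":-0.002,"dy":-0.007,"dz":0,"ax":0,"ay":0,"az":0,"jaw":0},{"dx":-0.001,"dy":-0.007,"dz":0,"ax":0,"ay":0,"az":0,"jaw":0},{"dx":-0.0005,"dy":-0.007,"dz":0,"ax":0,"ay":0,"az":0,"jaw":0},{"dx":0,"dy":-0.007,"dz":0,"ax":0,"ay":0,"az":0,"jaw":0}]' 60 >/dev/null
python3 st.py 546.5 112.5 168
```

```text
14.575 tcp [547.4 113.3 168.7] jawyaw 95.5 down [ 0.002 -0.002 -1.   ] F [ 0.6  0.9 -6.3] gap 7.8 q [ 0.2   0.32  1.84 -0.    0.98 -1.46]
to go tool mm [-0.7  0.7  1. ]
level fix deg (tool) [ 0.09  0.   -0.1 ]
```

```bash
python3 -m handwheel '[{"dx":0.0015,"dy":-0.0095,"dz":0,"ax":0,"ay":0,"az":0,"jaw":0},{"dx":0.002,"dy":-0.0095,"dz":0,"ax":0,"ay":0,"az":0,"jaw":0},{"dx":0.0035,"dy":-0.009,"dz":0,"ax":0,"ay":0,"az":0,"jaw":0},{"dx":0.0045,"dy":-0.009,"dz":0,"ax":0,"ay":0,"az":0,"jaw":0},{"dx":0.005,"dy":-0.008,"dz":0,"ax":0,"ay":0,"az":0,"jaw":0}]' 60 >/dev/null
python3 st.py 545.7 130.5 214
```

```text
15.2 tcp [545.8 129.4 216.8] jawyaw 95.5 down [ 0.002 -0.004 -1.   ] F [  4.6   0.9 -13.6] gap 8.0 q [ 0.23  0.27  1.79 -0.    1.08 -1.43]
to go tool mm [1.1 2.8 0. ]
level fix deg (tool) [ 0.12  0.   -0.23]
```

```bash
python3 -m handwheel '[{"dx":0.001,"dy":0.0015,"dz":0,"ax":0,"ay":0,"az":0,"jaw":0},{"dx":0,"dy":0,"dz":0,"ax":0,"ay":0,"az":0,"jaw":0},{"dx":0,"dy":0,"dz":0,"ax":0,"ay":0,"az":0,"jaw":0}]' 60 >/dev/null
python3 st.py 545.7 130.5 214
cat > fl.py <<'E'
from h import *
import sys
y=np.radians(5.7);ex=np.array([np.cos(y),np.sin(y)]);ey=np.array([-ex[1],ex[0]]);S=np.array([543,149])
ims=[]
for n in("scene","side"):
    f=grab_frame(n);W=world(f);L=np.c_[(W.reshape(-1,3)[:,:2]-S)@ex,(W.reshape(-1,3)[:,:2]-S)@ey,W.reshape(-1,3)[:,2]];I=f["img"].reshape(-1,3).astype(int)
    red=(I[:,0]>130)&(I[:,1]<70)&(I[:,2]<70)&(L[:,2]>120)&(abs(L[:,0])<60)&(abs(L[:,1])<60)
    print(n,"bar",red.sum(),L[red].mean(0).round(1))
    m=(abs(L[:,0])<38)&(L[:,1]>-60)&(L[:,1]<25)&(L[:,2]>150)&(L[:,2]<200)
    if m.sum()>20:
        q=L[m];p=np.polyfit(q[:,1],q[:,2],1);print("flap z(y)",m.sum(),p.round(3),"deg",np.degrees(np.arctan(p[0])).round(1),np.percentile(q[:,1],[2,98]).round())
    for t in masks_of(f,"pear1"):
        r=t["region"].ravel()
        if t["p"]>.3: print("pear",round(t["p"],2),np.nanmedian(L[r],0).round(),np.round(t["location"]))
    ims.append(cv2.resize(f["img"][110:310,60:420],None,fx=1.6,fy=1.45))
cv2.imwrite("pics/"+sys.argv[1],np.vstack(ims)[:,:,::-1])
E
python3 fl.py f1.png
```

```text
15.575 tcp [545.9 129.2 216.5] jawyaw 95.6 down [ 0.004 -0.007 -1.   ] F [ 3.8 -2.6 -8.5] gap 7.7 q [ 0.23  0.27  1.79 -0.01  1.08 -1.43]
to go tool mm [1.3 2.4 0. ]
level fix deg (tool) [ 0.16  0.   -0.44]
scene bar 14 [ 35.4 -20.4 232.1]
flap z(y) 338 [1.20000e-02 1.80677e+02] deg 0.7 [-57.  23.]
pear 0.67 [  17. -112.   61.] [298. 220.]
pear 0.63 [ -34. -239.   67.] [260. 212.]
pear 0.62 [-21. -46.  61.] [314. 210.]
pear 0.57 [  36. -248.   62.] [253. 223.]
side bar 23 [-29.5 -15.8 229.1]
flap z(y) 713 [1.20000e-02 1.77054e+02] deg 0.7 [-57.  23.]
pear 0.71 [-53. -38.  66.] [217. 257.]
pear 0.58 [-13. -95.  61.] [212. 240.]
pear 0.53 [ -56. -221.   62.] [248. 214.]
pear 0.53 [  10. -239.   67.] [230. 202.]
```

View pics/f1.png

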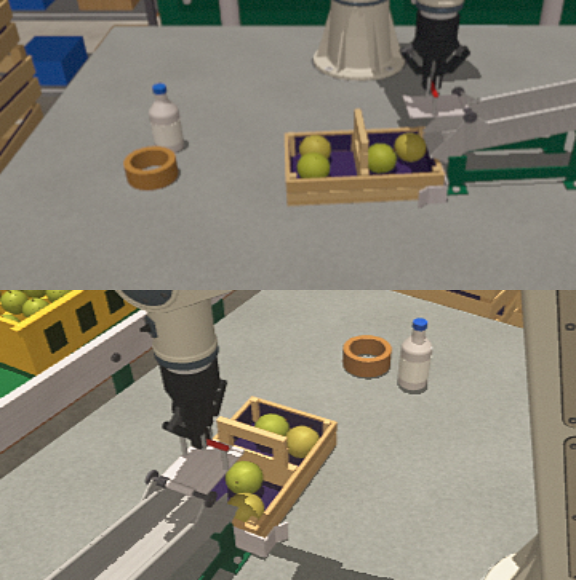

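Both pictures show two pears in each half, the flap level and the bar held. Last check: crate still home, and the pose settled.

```bash
python3 -m handwheel '[{"dx":0,"dy":0,"dz":0,"ax":0,"ay":0,"az":0,"jaw":0},{"dx":0,"dy":0,"dz":0,"ax":0,"ay":0,"az":0,"jaw":0},{"dx":0,"dy":0,"dz":0,"ax":0,"ay":0,"az":0,"jaw":0},{"dx":0,"dy":0,"dz":0,"ax":0,"ay":0,"az":0,"jaw":0}]' 60 >/dev/null
python3 st.py 545.7 130.5 214; python3 chk.py; python3 fl.py f2.png | grep -v pear
python3 - <<'E'
from h import *
y=np.radians(5.7);ex=np.array([np.cos(y),np.sin(y)]);ey=np.array([-ex[1],ex[0]]);S=np.array([543,149])
for n in("scene","side"):
    W=world(grab_frame(n)).reshape(-1,3);L=np.c_[(W[:,:2]-S)@ex,(W[:,:2]-S)@ey,W[:,2]]
    for lo,hi,a,b,k in((118,145,-175,-125,"rail"),(20,76,-310,-285,"far")):
        q=L[(L[:,2]>lo)&(L[:,2]<hi)&(L[:,1]>a)&(L[:,1]<b)&(abs(L[:,0])<78)]
        if len(q)>9: print(n,k,len(q),np.percentile(q[:,1],[1,50,99]).round(1),np.polyfit(q[:,0],q[:,1],1).round(3))
E
```

```text
16.275 tcp [545.9 129.1 216.3] jawyaw 95.6 down [ 0.003 -0.008 -1.   ] F [ 3.3 -3.3 -8.3] gap 7.4 q [ 0.23  0.27  1.79 -0.01  1.08 -1.43]
to go tool mm [1.4 2.3 0.1]
level fix deg (tool) [ 0.15  0.   -0.45]
far wall y(x) 1289 [-1.100000e-02 -2.951519e+02]
rail y(x) 2644 [ 3.000000e-04 -1.492419e+02]
sides 919 [5.70000e-03 8.75996e+01]
sides 2205 [ 5.00000e-04 -8.38426e+01]
bar n 1951 [ -6.8 -20.1 231.9] [-43.9 -24.6 227.6] [ 41.9 -15.6 234.1] world [538.3 128.4 231.9]
scene bar 13 [ 35.7 -20.1 231.9]
flap z(y) 343 [1.80000e-02 1.80245e+02] deg 1.0 [-57.  24.]
side bar 25 [-28.4 -16.6 228.5]
flap z(y) 712 [1.40000e-02 1.77058e+02] deg 0.8 [-57.  24.]
scene rail 154 [-159.1 -153.4 -145.1] [ 5.00000e-03 -1.53229e+02]
scene far 127 [-301.4 -294.9 -285.7] [-4.20000e-02 -2.95067e+02]
side rail 368 [-156.9 -144.7 -140.7] [ 3.0000e-03 -1.4619e+02]
side far 425 [-300.2 -291.5 -286.2] [ 4.00000e-03 -2.91921e+02]
```

```bash
python3 -m handwheel '[{"dx":0.0006,"dy":-0.001,"dz":0,"ax":0,"ay":0,"az":0,"jaw":0},{"dx":0,"dy":0,"dz":0,"ax":0,"ay":0,"az":0,"jaw":0}]' 60 >/dev/null
python3 st.py; python3 fl.py f3.png; python3 -c "from cell import *;print(finish_job())"
```

```text
16.875 tcp [545.8 129.7 217.1] jawyaw 95.6 down [ 0.003 -0.008 -1.   ] F [ 3.7 -3.8 -8.4] gap 7.5 q [ 0.24  0.27  1.79 -0.01  1.08 -1.43]
level fix deg (tool) [ 0.14  0.   -0.46]
scene bar 12 [ 36.6 -19.5 233. ]
flap z(y) 343 [-1.00000e-03  1.81038e+02] deg -0.0 [-57.  24.]
pear 0.85 [  16. -110.   60.] [300. 220.]
pear 0.71 [ -33. -239.   66.] [257. 211.]
pear 0.7 [-25. -48.  61.] [314. 209.]
pear 0.57 [  35. -248.   62.] [253. 226.]
side bar 28 [-27.5 -16.  228.9]
flap z(y) 712 [3.00000e-03 1.77534e+02] deg 0.2 [-57.  24.]
pear 0.73 [-13. -95.  61.] [211. 240.]
pear 0.68 [ -56. -221.   62.] [245. 212.]
pear 0.57 [-54. -39.  66.] [215. 258.]
pear 0.47 [   9. -238.   67.] [230. 201.]
the job is handed in; nothing more can be done
None
```

The job is done and was handed in at about 17 s on the robot's clock. I lifted the crate by its rail and turned it end for end, level to within about 1 degree. I then set it down and slid it home against the stop bracket. Last I lifted the flap by its red bar, and the arm is still holding it there.

What the last checks showed:
- **Flap:** it stands level to about 0.2 degrees by both fixed cameras, with the bar still in the grip.
- **Pears:** both cameras find two pears in each half of the crate; I saw none on the table.
- **Crate:** when it was set home it was square to about 0.2 degrees, with the rail 150 mm from the bracket face. After the pears rolled in, the wrist camera put the rail at 149 mm.
- **Forces:** the push against the bracket read 27 N at the wrist, and holding the flap reads about 10 N.
- **Items to leave alone:** nothing came near the sanitiser, tape or sizing ring.

Two readings disagreed, both within the calibration error:
- **Crate position:** the two fixed cameras placed the rail about 3 to 4 mm to either side of the wrist camera's value.
- **Flap angle:** the gripper's height suggested about 57 degrees, while the fit to the flap itself gave about 55. I trusted the fit to the flap.

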